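Switch on the X-ray high voltage under its guard

ROBOT

A 6-joint arm with a two-finger parallel gripper is mounted at the origin on the work surface. World frame = base frame: x ahead of the robot, y to its left, z up, the work surface at z = 0. Lengths are in mm, angles in rad, forces in N, time in s.
With the tool pointing down it reaches from about 275 to 750 mm from the base axis. Payload 10.2 kg.
Tool frame: the origin (TCP) lies between the finger pads; the fingertips stand 17 mm ahead of it and the grasp point (between the pads) lies 2 mm behind it (tips_ahead is the distance from the TCP to the fingertips, in mm); z points along the fingers, y is the line along which they close (so a half turn about z gives the same grasp; the last joint's range is limited). The gripper opens to 85 mm and grips with 20 to 120 N. Pads are 22 mm wide; open, the fingers measure 114 mm over their backs; the gripper's body (76 mm by 85 mm) begins 54 mm behind the grasp point. The pads swing forward as they close: fully open they stand 13 mm farther back than shut.
Start: joints at [-1.51, 0.313, 1.498, -0, 1.331, -0.223], TCP at [146.99, -504.009, 248.294] pointing down, gripper open.
Joint ranges: [-2.94, 2.94], [-0.97, 2.17], [0.19, 2.56], [-1.23, 4.37], [0.02, 3.11], [-2.88, 2.88]. Speed limits (rad/s): [2.39, 2.39, 3.01, 3.14, 3.14, 3.14].

INTERFACE

Orientations are given as a unit quaternion [w, x, y, z].
In Python, from rig import sense, capture, finish_job, boxes_of, tips_ahead gives the robot as it stands.
- The arm moves only by the tool drive_tool, never from a script. Its argument "commands" is text: rows parted by semicolons, each of 7 numbers parted by spaces: the shift along the world's x, y, z in units of 0.1 m (1.0 is 0.1 m), then the turn, a rotation vector about the world's x, y, z in units of pi/4 rad (1.0 is pi/4 rad), then the opening in per cent of the stroke, from 0 (shut) to 100 (fully open). A call has 1 to 20 rows; each row shifts and turns the commanded pose from where the row before left it; what a row does not reach is not made up. A row lasts 1/12 s, in which the tool goes at most 41.7 mm and 7.16 degrees, less where a joint would pass 70% of its speed; a pose out of reach is approached as far as the arm can. A call with a number of a shift or a turn outside -1 to 1 is refused whole. A call with a gripper value outside its range is refused whole. The fingers move at their own pace and stop on an object; "force" is the grip in N (left out, the last holds). Time passes only in rows, so rows that do not move let the fingers close. It gives the time, the measured TCP pose, the force, the opening and the grip force at its end, in the units of the state.
- sense(): the state, without advancing time (a new reading comes with each control period).
- capture(name): name is "side" or "top"; returns a dict with "pixels" (384x512x3 uint8, blue, green, red), "fov_y" (degrees; the focal length in pixels is half the picture's height over the tangent of half this angle, whatever the lens; pixels are square), "cx", "cy" (the principal point, pixels), "position" and "attitude" of the camera in the world. Camera axes: x right, y down, z forward; pixel columns grow to the right and rows downward; lengths in mm; the calibration is good to about 2 mm. A picture is of the moment at which its call begins. There is no depth.
- finish_job(): hands the job in; it is judged then, once.
Trained networks look in a picture, given as the dict that the camera call returned (one of the last four; its "shot" number tells which), for a name from the list of things; names that differ only in an ending like _2 or _b are one class to them, and where a whole thing is asked for, a point or a joint stands for the part that bears it (a point fixed in the world has none). Each returns a list of dicts, best first, with "confidence" (0 to 1); they miss things now and then, are a little off and sometimes report something else, mostly with a low value. They report only what shows in the picture. A call takes as long as a camera call.
- boxes_of(picture, name): "position" ([column, row] in pixels, amid what is visible of it).
The state is a dict: "time_s": time; "joints": joint angles; "dq": joint speeds; "tau": joint torques, N m; "eef_pos": TCP position; "ee_rot": TCP orientation; "force": force on the tool from outside, world axes, zero at the start; "wrist_torque": the same for the moment, N m; "grip_width": opening from 0.0 (shut) to 1.0 (fully open); "grip_force": force on a finger pad.
Only numpy, scipy, OpenCV 4.12 (cv2) and the standard library are available. Lean on these libraries where they do the work, as an engineer would, in place of code of your own. Each camera call takes 0.05 s, during which the arm holds its last target. There are 200 camera calls.

TASK

Switch on the high voltage at the X-ray control unit: with a fingertip lift the hinged guard back, push the toggle beneath it over to its far position (away from you), then let the guard drop shut over it. Only touch and push: do not pinch or force the guard or the toggle, leave the unguarded toggle and the dial beside it as they are, and do not pick up or shift anything else on the bench.

Things in the scene. Friction and masses are not known exactly. Their poses are not given: they have to be found in the camera images.
- unit: Control unit, fixed: white housing 260 (its x, front to back) x 400 (its y) x 75 mm high with a flat dark deck; the rear 75 mm (x from 50 to 125) is raised by another 29 mm and carries the read-out. Origin: centre of its underside; its front faces -x. On the deck, in three bays side by side (y = -100, 0, 100 mm, x = -74 mm, in any order), are the guarded switch, an unguarded switch and a dial.
- hv_switch: The guarded switch module, fixed: aluminium plate 104 (x) x 60 (y) x 3 mm on the deck, a steel toggle under a hinged grey plastic hood with a clear window. Origin: centre of the plate's underside, at deck level; x points from its front to its back, z up; the offsets below are in this frame. Two hinge brackets stand at x 23 to 35, y +-31 mm, up to z 31.
- guard (a joint): Hinge of the guard, rad: 0 shut, grows as the front is lifted up and back, stop at 1.8. Weighs about 35 g, no spring: let go below about 1.25 rad it falls shut; beyond that it falls back onto its stop and stays open until pushed forward from behind past that point.
- guard_lip (a point): Middle of the free lower edge of the lip of the guard, which juts 16 mm out of the front wall over the whole 56 mm width, 3 mm thick. Moves with the guard, 78 mm from the hinge axis; with the guard shut it is at x = -52, z = 26 mm, free beneath down to the plate.
- guard_hinge (a point): Middle of the guard's hinge axis, which runs along the module's y at x = 26, z = 26 mm. Guard when shut, in the module's frame: a hood x -36 to 29, y -28 to 28, top at z = 48 mm, 3 mm walls; side cheeks down to z = 18 (50 mm free between them), front wall only from z = 26 up.
- toggle (a joint): Toggle lever under the guard, rad: 0 leaning to -x (off), 0.84 leaning to +x (on). A snap switch: under 2 N at the tip carries it past the middle (0.42), then it snaps over and stays. Pivot along y at x = -8, z = 6 mm; steel lever 31 mm long, 5 to 9 mm thick. A guard in either position does not touch it.
- toggle_tip (a point): End of that toggle lever: x = -21 (off) or 5 (on), z = 34 mm.
- aux_switch: Module with the same plate and the same toggle but no guard; origin at the centre of the underside of its plate.
- aux_toggle (a joint): Its toggle, rad: 0 leaning to -x, 0.84 to +x. To be left at 0.
- dial_module: Module with a black dial, 34 mm across, its top 21 mm above the deck; origin at the centre of the underside of its plate.
- dial_mark (a point): White mark on the dial, 15 mm off its axis. To be left where it is.
- sample_cup_a: Loose white sample cup, 33 mm across, 24 mm high, standing on the deck between two modules; origin at its underside.
- sample_cup_b: Another such cup, in the other gap between modules; origin at its underside.
- pellet_tray: Loose steel tray 120 x 170 x 30 mm with pressed pellets, on the bench; origin at its underside.
- die: Loose steel pellet die, 54 mm across, 68 mm high; origin at its underside.
- wash_bottle: Loose white bottle, 60 mm across, 160 mm high; origin at its underside.
- binder_jar: Loose amber jar, 60 mm across, 70 mm high; origin at its underside.
- mortar: Loose white bowl, 90 mm across, 50 mm high; origin at its underside.
- spatula: Loose steel spatula 140 mm long lying on the bench; origin at its underside.

How it is judged (in metres and radians):
On the way, in this order (a step that is already met when the one before it is completed fails the run):
1. the guard is lifted clear of the toggle, which is still off (value of joint guard above 0.2 rad and value of joint toggle below 0.3 rad), for 0.05 s.
2. the toggle is over at its far position, the guard still up (value of joint toggle above 0.7 rad and value of joint guard above 0.15 rad), for 0.05 s.
At the end, for the whole second after the job is handed in: the toggle is over at its far position (joint above 0.7 of 0.84 rad) and the guard has dropped shut over it (within 0.06 rad) and is at rest (value of joint toggle above 0.7 rad and value of joint guard below 0.06 rad and velocity of joint guard below 0.1 rad/s); the robot touches nothing.
It fails at once if the unguarded toggle or the dial beside it is moved (value of joint aux_toggle above 0.25 rad or distance of dial_mark from where it was at the start of the episode above 0.005 m).
It fails at once if the guard or the toggle is pinched or forced (over 30 N) (contact force between the fingers and guard above 30 N or contact force between the fingers and toggle above 30 N).
It fails at once if a bystander is picked up or shifted by more than 15 mm (distance of any of sample_cup_a, sample_cup_b, pellet_tray, die, wash_bottle, binder_jar, mortar, spatula from where it was at the start of the episode above 0.015 m).
It also fails if it takes over 64 s, if anything falls off the work surface, if the arm or the gripper's body presses on something with over 40 N, if the wrist force passes 120 N, or if a joint passes its speed limit or range.

## Working session

There is one attempt and no reset: what is moved stays moved. The work goes in short steps, Python scripts to look and compute and a tool call to move; the robot and the scene stay as the last step left them, time stands still between calls to the robot, and variables do not carry over. Pictures are saved under pics/ and viewed, at most 10 in all, crops included, and the job is handed in when it is done.

Besides the shell and the picture viewer there is one more tool, called after "Emit:" by a JSON object that holds its "op" and its "data". drive_tool: Moves the arm, as the interface text tells. Shifts and turns lie within -1 to 1; 1 stands for 0.1 m of shift or pi/4 rad of turn. Its arguments: {"type":"object","properties":{"commands":{"type":"string"},"force":{"type":"number"}},"required":["commands"]}

```bash
mkdir -p pics; cat > h.py <<'E'
import numpy as np,cv2
from rig import *
from scipy.spatial.transform import Rotation as R
def rot(c):
    a=np.array(c["attitude"],float)
    return a if a.shape==(3,3) else R.from_quat(a,scalar_first=True).as_matrix()
def K(c):
    f=c["pixels"].shape[0]/2/np.tan(np.radians(c["fov_y"])/2); return f
def ray(c,p):
    d=np.array([(p[0]-c["cx"])/K(c),(p[1]-c["cy"])/K(c),1]); return np.array(c["position"]),rot(c)@d
def onz(c,p,z):
    o,d=ray(c,p); return o+d*(z-o[2])/d[2]
def proj(c,P):
    q=rot(c).T@(np.array(P)-c["position"]); return np.array([c["cx"],c["cy"]])+K(c)*q[:2]/q[2]
E
python3 - <<'E'
from h import *
print(sense())
for n in("top","side"):
    c=capture(n); cv2.imwrite(f"pics/{n}0.png",c["pixels"])
    print(n,{k:v for k,v in c.items() if k!="pixels"})
    for t,z in(("unit",75),("hv_switch",78),("guard",110),("guard_lip",101),("aux_switch",78),("dial_module",90),("sample_cup_a",87),("toggle_tip",109)):
        for b in boxes_of(c,t)[:2]: print(t,b["position"],round(b["confidence"],2),onz(c,b["position"],z).round(0))
E
```

```text
{'time_s': 0.0, 'joints': array([-1.51043104e+00,  3.13470995e-01,  1.49846836e+00, -4.10205569e-06,
        1.33097562e+00, -2.23408496e-01]), 'dq': array([ 0.00033155,  0.00212676, -0.00065817,  0.00117094,  0.00063941,
       -0.00220719]), 'tau': array([-1.77986194e-04, -4.12267506e+01, -2.59741116e+01, -1.93599399e-04,
        4.14141890e-03,  3.94868820e-06]), 'eef_pos': array([ 146.957985  , -503.76180649,  247.71253808]), 'ee_rot': array([-6.59130957e-04,  9.89950645e-01,  1.41411748e-01,  5.18541200e-05]), 'force': array([0.48474749, 0.24538865, 0.42091317]), 'wrist_torque': array([-0.02924769, -0.06200911, -0.03141097]), 'grip_force': 0.0, 'grip_width': 0.9978398926934309}
top {'fov_y': 46.62875656035693, 'cx': 252.94473592966702, 'cy': 192.07915223680214, 'position': array([ 2.39191002e+02, -8.87263725e-01,  1.37091682e+03]), 'attitude': array([-0.0818015 ,  0.72596876, -0.6786159 ,  0.07588363]), 'shot': 1}
unit [285.5, 148.0] 0.55 [677. -70.  75.]
unit [250.3, 176.0] 0.49 [582.  31.  75.]
hv_switch [283.7, 178.2] 0.73 [581. -69.  78.]
guard [284.2, 179.0] 0.6 [570. -69. 
[... 592 characters left out ...]
  0.8568256 , -0.32522356]), 'shot': 2}
unit [243.7, 168.2] 0.92 [666. -36.  75.]
unit [291.0, 161.5] 0.23 [ 576. -185.   75.]
hv_switch [268.3, 173.3] 0.64 [586. -81.  78.]
hv_switch [112.5, 252.6] 0.5 [660. 489.  78.]
guard [117.7, 255.3] 0.71 [617. 487. 110.]
guard [264.3, 171.8] 0.59 [578. -54. 110.]
guard_lip [272.0, 173.0] 0.83 [563. -76. 101.]
guard_lip [245.1, 169.6] 0.54 [637. -18. 101.]
aux_switch [242.1, 186.9] 0.56 [599.  29.  78.]
aux_switch [288.6, 163.6] 0.49 [ 572. -169.   78.]
dial_module [291.1, 164.0] 0.69 [ 556. -165.   90.]
sample_cup_a [280.9, 167.8] 0.55 [ 569. -127.   87.]
sample_cup_a [250.0, 168.2] 0.39 [641. -45.  87.]
toggle_tip [244.6, 168.9] 0.5 [635. -14. 109.]
```

```bash
python3 - <<'E'
import cv2,numpy as np
a=cv2.imread("pics/top0.png")[90:240,190:390];b=cv2.imread("pics/side0.png")[110:240,190:340]
cv2.imwrite("pics/t1.png",cv2.resize(a,None,fx=4,fy=4,interpolation=2))
cv2.imwrite("pics/s1.png",cv2.resize(b,(690,598),interpolation=2))
E
```

```text
(no output)
```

View pics/t1.png

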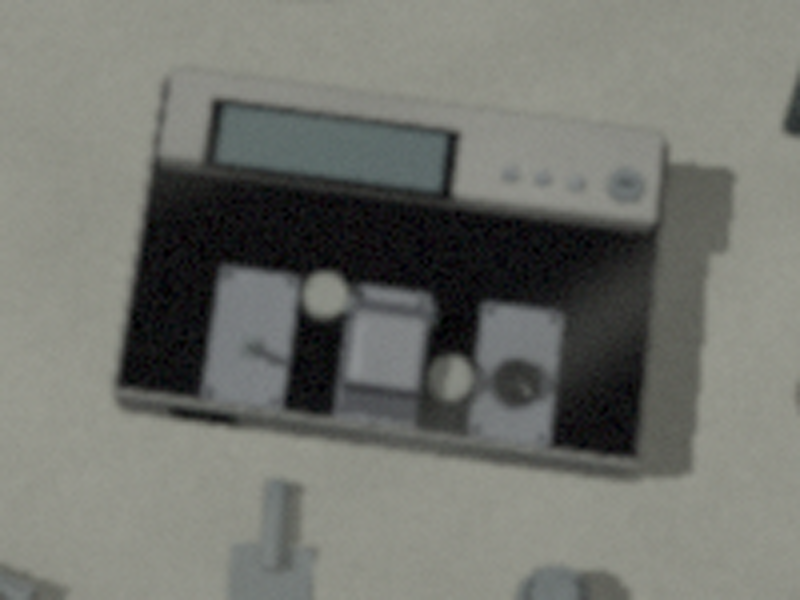

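View pics/s1.png

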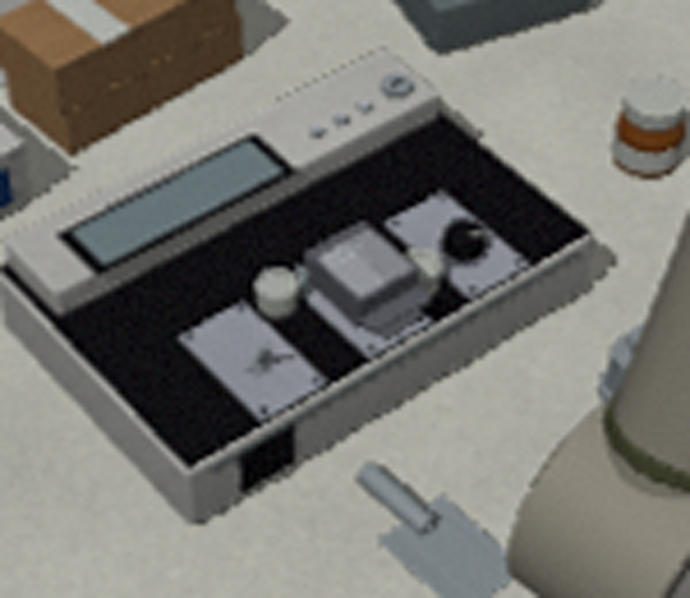

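View pics/top0.png

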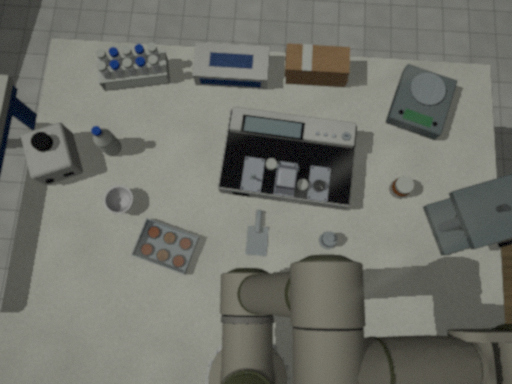

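The unit is at the centre of the table. From left to right in the top crop are the aux switch, the guarded switch and the dial, with cups at crop pixels (325,295) and (450,378). I fit the unit pose from the plate corners in both views.

```bash
cat > fit.py <<'E'
from h import *
from scipy.optimize import least_squares
c1=capture("top");c2=capture("side")
def mod(y): return [(-74+a,y+b,78) for a,b in((52,30),(52,-30),(-52,-30),(-52,30))]
M=np.array(mod(100)+mod(-100),float)
t=(np.array([(220,267),(300,272),(290,408),(200,397),(482,300),(562,313),(550,445),(468,432)])+.5)/4-.5+[190,90]
s=(np.array([(180,338),(243,300),(328,380),(262,420),(385,218),(443,190),(528,262),(475,302)])+.5)/4.6-.5+[190,110]
def W(p,M): 
    c,n=np.cos(p[2]),np.sin(p[2]); return np.c_[p[0]+c*M[:,0]-n*M[:,1],p[1]+n*M[:,0]+c*M[:,1],M[:,2]]
def res(p,L): return np.concatenate([np.array([proj(c,P) for P in W(p,M)])-q for c,q in L]).ravel()
for L in([(c1,t)],[(c2,s)],[(c1,t),(c2,s)]):
    r=least_squares(res,[640,-60,-.1],args=(L,)); print(r.x,np.abs(r.fun).max(),res(r.x,L).reshape(-1,2).round(1).tolist())
p=r.x
print("module origin",W(p,np.array([[-74,0,75.]])))
np.save("p.npy",p)
for n,c in(("top",c1),("side",c2)):
  for t,z in(("sample_cup_a",99),("spatula",10),("die",68)):
    for b in boxes_of(c,t)[:2]: print(n,t,b["position"],round(b["confidence"],2),onz(c,b["position"],z).round(0))
E
python3 fit.py
```

```text
[ 6.55973662e+02 -7.97227697e+01 -6.92773484e-02] 2.013897104740522 [[0.4, -0.4], [0.0, 0.9], [-2.0, 0.1], [0.5, 0.1], [0.5, -0.1], [0.3, -0.7], [-0.1, -0.2], [0.3, 0.3]]
[ 6.57296325e+02 -8.04792009e+01 -7.83434700e-02] 1.0824200269155142 [[-0.2, -0.4], [0.1, 0.1], [0.1, 0.3], [0.2, -0.1], [0.1, 1.0], [-0.1, 0.2], [0.4, 0.2], [-0.7, -1.1]]
[ 6.56456708e+02 -7.99105545e+01 -7.26866476e-02] 2.0727831840797535 [[0.5, -0.7], [0.1, 0.7], [-2.1, -0.2], [0.5, -0.2], [0.6, -0.1], [0.4, -0.7], [-0.2, -0.3], [0.2, 0.2], [0.0, -0.1], [0.3, 0.4], [0.3, 0.5], [0.6, 0.1], [0.1, 1.1], [-0.1, 0.2], [0.5, 0.2], [-0.6, -1.0]]
module origin [[582.65210601 -74.53647769  75.        ]]
top sample_cup_a [271.2, 165.2] 0.65 [613. -29.  99.]
top spatula [283.0, 177.3] 0.67 [602. -70.  10.]
top spatula [402.5, 188.1] 0.58 [ 592. -446.   10.]
top die [326.2, 241.8] 0.84 [ 400. -204.   68.]
side spatula [287.7, 227.1] 0.81 [407.  -3.  10.]
```

Emit:
{"op": "drive_tool", "data": {"commands": "0.15 0.22 0 0 0 0 0;0.15 0.22 0 0 0 0 0;0.15 0.22 0 0 0 0 0;0.15 0.22 0 0 0 0 0;0.15 0.22 0 0 0 0 0;0.15 0.22 0 0 0 0 0;0.15 0.22 0 0 0 0 0;0.15 0.22 0 0 0 0 0;0.15 0.22 0 0 0 0 0;0.15 0.22 0 0 0 0 0;0.15 0.22 0 0 0 0 0;0.15 0.22 0 0 0 0 0;0.15 0.22 0 0 0 -0.114 0;0.15 0.22 0 0 0 -0.114 0;0.15 0.22 0 0 0 -0.114 0;0.15 0.22 0 0 0 -0.113 0;0.15 0.22 0 0 0 0 0;0.15 0.22 0 0 0 0 0;0.15 0.22 0 0 0 0 0;0.15 0.22 0 0 0 0 0", "force": 20}}

```text
time_s: 2.97
eef_pos: [447.6, -62.7, 248.4]
ee_rot: [0.0, 0.999, -0.037, 0.0]
force: [-0.7, -0.4, -0.1]
grip_width: -0.0
grip_force: 0.0
```

Emit:
{"op": "drive_tool", "data": {"commands": "0 0 0 -0.0083 -0.114 0 0;0 0 0 -0.0083 -0.114 0 0;0 0 0 -0.0083 -0.114 0 0;0 0 0 -0.0083 -0.114 0 0;0 0 0 -0.0083 -0.114 0 0;0 0 0 -0.0083 -0.114 0 0;0 0 0 -0.0083 -0.114 0 0;0 0 0 0 0 0 0;0 0 0 0 0 0 0"}}

```text
time_s: 3.72
eef_pos: [446.7, -64.2, 248.4]
ee_rot: [0.011, 0.951, -0.035, 0.308]
force: [0.6, -0.2, 0.1]
grip_width: -0.0
grip_force: 0.0
```

```bash
cat >> h.py <<'E'
O=np.array([582.65,-74.5,75.]); Y=-.0727
RM=R.from_euler('z',Y).as_matrix()
def st(c=None):
    s=sense(); T=R.from_quat(s["ee_rot"],scalar_first=True).as_matrix()
    m=RM.T@(s["eef_pos"]-O); A=RM.T@T
    ta=tips_ahead() if callable(tips_ahead) else tips_ahead
    w=A[:,0]*np.sign(A[0,0]); C=m+ta*A[:,2]+11*w
    print("t",s["time_s"],"TCPmod",m.round(1),"d",A[:,2].round(3),"w",w.round(3),"corner",C.round(1),"ta",ta,"F",(RM.T@s["force"]).round(1),"g",round(s["grip_width"],3))
    return C
E
python3 -c "
from h import *
st();print(sense()['joints'])"
```

```text
t 3.7167 TCPmod [-136.4    0.4  173.4] d [ 0.586 -0.    -0.81 ] w [ 0.81  -0.002  0.586] corner [-117.5    0.4  166.1] ta 17.0 F [ 0.7 -0.1  0.1] g -0.0
[-0.55566391 -0.13525921  2.11752398  0.47045653  0.64350111  0.78440474]
```

Emit:
{"op": "drive_tool", "data": {"commands": "0.027 -0.002 -0.154 0 0 0 0;0.027 -0.002 -0.154 0 0 0 0;0.027 -0.002 -0.154 0 0 0 0;0.027 -0.002 -0.154 0 0 0 0;0.027 -0.002 -0.154 0 0 0 0;0.027 -0.002 -0.154 0 0 0 0;0.027 -0.002 -0.154 0 0 0 0;0.027 -0.002 -0.154 0 0 0 0;0.027 -0.002 -0.154 0 0 0 0;0.027 -0.002 -0.154 0 0 0 0;0 0 0 0 0 0 0;0 0 0 0 0 0 0"}}

```text
time_s: 4.72
eef_pos: [474.8, -65.7, 94.2]
ee_rot: [0.01, 0.951, -0.034, 0.308]
force: [0.0, -1.0, 0.4]
grip_width: 0.001
grip_force: 0.0
```

```bash
python3 -c "
from h import *
C=st()
c=capture('side'); im=c['pixels']
k=6
f=lambda P:((proj(c,O+RM@np.array(P))-[205,130]+.5)*k-.5).round().astype(int)
v=cv2.resize(im[130:225,205:325],None,fx=k,fy=k,interpolation=2)
for P in ((-52,28,26),(-52,-28,26),(26,28,26),(26,-28,26),(-36,28,48),(-36,-28,48),tuple(C)): cv2.circle(v,tuple(map(int,f(P))),4,(0,0,255),1)
cv2.imwrite('pics/s2.png',v)"
```

```text
t 4.7167 TCPmod [-108.2    1.    19.2] d [ 0.587  0.002 -0.809] w [ 0.809 -0.001  0.587] corner [-89.3   1.   11.9] ta 17.0 F [ 0.1 -1.   0.4] g 0.001
```

View pics/s2.png

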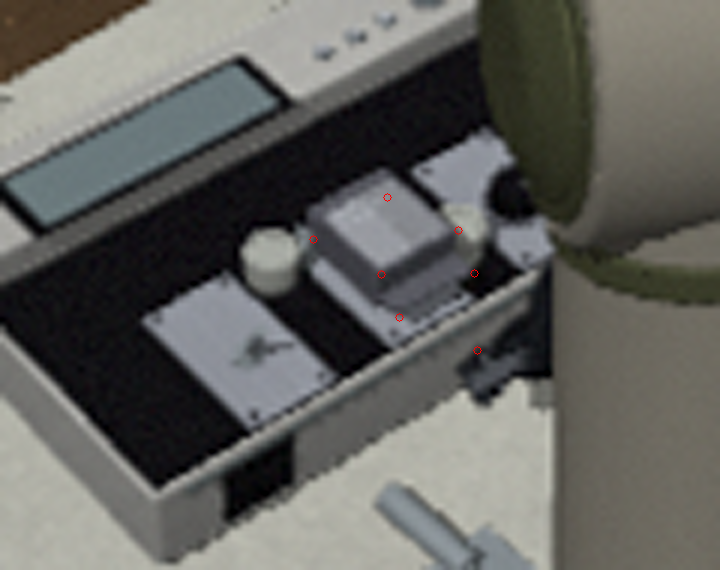

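The projected guard corners match the image to about 1 mm, so the pose is good. Next, the fingertip goes in under the lip.

Emit:
{"op": "drive_tool", "data": {"commands": "0.05 -0.005 0 0 0 0 0;0.05 -0.005 0 0 0 0 0;0.05 -0.005 0 0 0 0 0;0.05 -0.005 0 0 0 0 0;0.05 -0.005 0 0 0 0 0;0.05 -0.005 0 0 0 0 0;0.05 -0.005 0 0 0 0 0;0.05 -0.005 0 0 0 0 0;0.05 -0.005 0 0 0 0 0;0 0 0 0 0 0 0;0 0 0 0 0 0 0"}}

```text
time_s: 5.68
eef_pos: [519.1, -70.4, 94.2]
ee_rot: [0.011, 0.95, -0.035, 0.309]
force: [0.1, -0.1, 0.3]
grip_width: -0.001
grip_force: 0.0
```

```bash
python3 -c "
from h import *
C=st()
d=np.array([.587,-.809]);s=13
# waypoint deltas in units, from current corner
prev=C[[0,2]]
for g in (.0,.12,.24,.36,.48,.6,.72,.84,.96,1.08,1.2,1.32,1.42):
    u=np.array([-np.cos(g),np.sin(g)])
    P=np.array([26,26])+78*u+s*d if g<.94 else np.array([26,26])+65*u
    D=RM@[P[0]-prev[0],0,P[1]-prev[1]];prev=P
    print(g,P.round(1),(D/100).round(3))
"
```

```text
t 5.6833 TCPmod [-63.7  -0.6  19.2] d [ 0.588  0.    -0.809] w [ 0.809 -0.001  0.588] corner [-44.8  -0.6  11.9] ta 17.0 F [ 0.1 -0.1  0.3] g -0.001
0.0 [-44.4  15.5] [ 0.004 -0.     0.036]
0.12 [-43.8  24.8] [ 0.006 -0.     0.093]
0.24 [-42.1  34. ] [ 0.017 -0.001  0.092]
0.36 [-39.4  43. ] [ 0.028 -0.002  0.089]
0.48 [-35.6  51.5] [ 0.038 -0.003  0.085]
0.6 [-30.7  59.5] [ 0.048 -0.003  0.08 ]
0.72 [-25.   66.9] [ 0.057 -0.004  0.074]
0.84 [-18.4  73.6] [ 0.066 -0.005  0.067]
0.96 [-11.3  79.2] [ 0.071 -0.005  0.057]
1.08 [-4.6 83.3] [ 0.066 -0.005  0.041]
1.2 [ 2.4 86.6] [ 0.071 -0.005  0.033]
1.32 [ 9.9 89. ] [ 0.074 -0.005  0.024]
1.42 [16.2 90.3] [ 0.063 -0.005  0.013]
```

Emit:
{"op": "drive_tool", "data": {"commands": "0.004 0 0.036 0 0 0 0;0.003 0 0.046 0 0 0 0;0.003 0 0.047 0 0 0 0;0.008 0 0.046 0 0 0 0;0.009 -0.001 0.046 0 0 0 0;0.014 -0.001 0.045 0 0 0 0;0.014 -0.001 0.044 0 0 0 0;0.019 -0.001 0.043 0 0 0 0;0.019 -0.002 0.042 0 0 0 0;0.024 -0.002 0.04 0 0 0 0;0.024 -0.002 0.04 0 0 0 0;0 0 0 0 0 0 0"}}

```text
time_s: 6.68
eef_pos: [533.4, -71.6, 142.4]
ee_rot: [0.011, 0.95, -0.035, 0.309]
force: [0.7, 0.5, 0.3]
grip_width: -0.002
grip_force: 0.1
```

```bash
cat > look.py <<'E'
import sys
from h import *
C=st(); n=sys.argv[1]; c=capture(n); k=6
q=proj(c,O+[0,0,50]).astype(int); x,y=q-[60,50]
cv2.imwrite(f'pics/{sys.argv[2]}.png',cv2.resize(c['pixels'][y:y+95,x:x+120],None,fx=k,fy=k,interpolation=2))
E
python3 look.py side s3
```

```text
t 6.6833 TCPmod [-49.4  -0.7  67.4] d [ 0.589 -0.    -0.808] w [ 0.808 -0.001  0.589] corner [-30.5  -0.7  60.2] ta 17.0 F [0.6 0.5 0.3] g -0.002
```

View pics/s3.png

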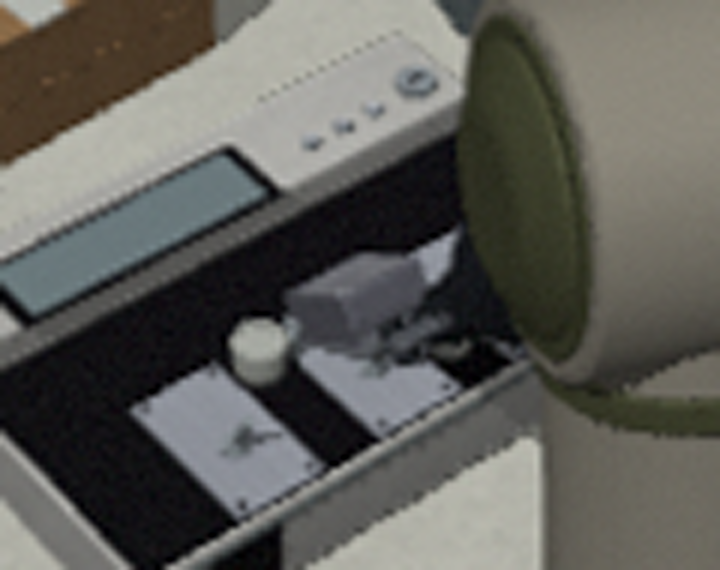

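The guard is clearly lifted (hood around (355,305)) and resting on the finger. The toggle shows below it, around (375,365), still leaning forward. I keep lifting past the balance point.

Emit:
{"op": "drive_tool", "data": {"commands": "0.028 -0.002 0.037 0 0 0 0;0.029 -0.002 0.037 0 0 0 0;0.033 -0.002 0.034 0 0 0 0;0.033 -0.003 0.033 0 0 0 0;0.035 -0.002 0.029 0 0 0 0;0.036 -0.003 0.028 0 0 0 0;0.033 -0.002 0.021 0 0 0 0;0.033 -0.003 0.02 0 0 0 0;0.035 -0.002 0.017 0 0 0 0;0.036 -0.003 0.016 0 0 0 0;0.037 -0.002 0.012 0 0 0 0;0.037 -0.003 0.012 0 0 0 0;0.03 -0.002 0.007 0 0 0 0;0.033 -0.003 0.006 0 0 0 0;0 0 0 0 0 0 0;0 0 0 0 0 0 0;0 0 0 0 0 0 0;0 0 0 0 0 0 0"}}

```text
time_s: 8.23
eef_pos: [579.7, -74.9, 172.6]
ee_rot: [0.011, 0.95, -0.035, 0.309]
force: [-0.2, -0.4, 0.5]
grip_width: 0.0
grip_force: 0.0
```

```bash
python3 look.py side s4
```

```text
t 8.2333 TCPmod [-2.9 -0.6 97.6] d [ 0.588  0.    -0.809] w [ 0.809 -0.001  0.588] corner [16.  -0.6 90.3] ta 17.0 F [-0.1 -0.4  0.5] g 0.0
```

View pics/s4.png

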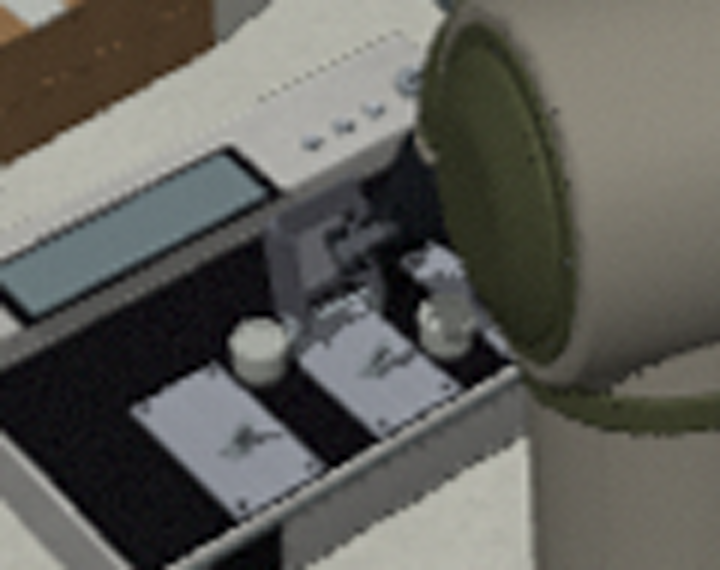

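Emit:
{"op": "drive_tool", "data": {"commands": "-0.07 0.005 0 0 0 0 0;-0.07 0.005 0 0 0 0 0;-0.07 0.005 0 0 0 0 0;-0.07 0.005 0 0 0 0 0;-0.07 0.005 0 0 0 0 0;-0.07 0.005 0 0 0 0 0;-0.07 0.005 0 0 0 0 0;-0.07 0.005 0 0 0 0 0;0 0 -0.083 0 0 0 0;0 0 -0.083 0 0 0 0;0 0 -0.083 0 0 0 0;0 0 -0.083 0 0 0 0;0 0 -0.083 0 0 0 0;0 0 -0.083 0 0 0 0;0 0 -0.083 0 0 0 0;0 0 -0.083 0 0 0 0;0 0 0 0 0 0 0"}}

```text
time_s: 9.7
eef_pos: [523.0, -70.7, 105.0]
ee_rot: [0.011, 0.951, -0.035, 0.308]
force: [-0.9, 0.5, -1.0]
grip_width: 0.002
grip_force: 0.0
```

Emit:
{"op": "drive_tool", "data": {"commands": "0.03 -0.002 0 0 0 0 0;0.03 -0.002 0 0 0 0 0;0.03 -0.002 0 0 0 0 0;0.03 -0.002 0 0 0 0 0;0.03 -0.002 0 0 0 0 0;0.03 -0.002 0 0 0 0 0;0.03 -0.002 0 0 0 0 0;0.03 -0.002 0 0 0 0 0;0.03 -0.002 0 0 0 0 0;0.03 -0.002 0 0 0 0 0;0 0 0 0 0 0 0"}}

```text
time_s: 10.62
eef_pos: [554.5, -73.0, 106.5]
ee_rot: [0.011, 0.95, -0.035, 0.309]
force: [0.3, 0.5, -0.5]
grip_width: -0.001
grip_force: 0.0
```

```bash
python3 -c "
from h import *
st()"
```

```text
t 10.6167 TCPmod [-28.2  -0.6  31.5] d [ 0.588 -0.    -0.809] w [ 0.809 -0.001  0.588] corner [-9.3 -0.6 24.2] ta 17.0 F [ 0.2  0.5 -0.5] g -0.001
```

Emit:
{"op": "drive_tool", "data": {"commands": "0.02 -0.001 0 0 0 0 0;0.02 -0.002 0 0 0 0 0;0.015 -0.001 0 0 0 0 0;0 0 0 0 0 0 0"}}

```text
time_s: 10.95
eef_pos: [559.6, -73.4, 106.3]
ee_rot: [0.011, 0.95, -0.035, 0.309]
force: [0.3, 0.4, -0.1]
grip_width: 0.004
grip_force: 0.0
```

Emit:
{"op": "drive_tool", "data": {"commands": "-0.06 0.004 0 0 0 0 0;-0.06 0.004 0 0 0 0 0;-0.06 0.004 0 0 0 0 0;-0.06 0.004 0 0 0 0 0;-0.06 0.004 0 0 0 0 0;-0.06 0.004 0 0 0 0 0;0 0 0.1 0 0 0 0;0 0 0.1 0 0 0 0;0 0 0.1 0 0 0 0;0 0 0.1 0 0 0 0;0 0 0.1 0 0 0 0;0 0 0.1 0 0 0 0;0 0 0.1 0 0 0 0;0 0 0.1 0 0 0 0;0 0 0.1 0 0 0 0;0 0 0.1 0 0 0 0;0 0 0.1 0 0 0 0;0 0 0 0 0 0 0"}}

```text
time_s: 12.45
eef_pos: [524.0, -71.2, 218.2]
ee_rot: [0.012, 0.95, -0.035, 0.31]
force: [0.6, -0.6, 0.0]
grip_width: 0.002
grip_force: 0.0
```

```bash
python3 look.py side s5
```

```text
t 12.45 TCPmod [-58.8  -0.9 143.2] d [ 0.59  -0.001 -0.807] w [ 0.807 -0.     0.59 ] corner [-39.9  -1.  136. ] ta 17.0 F [ 0.6 -0.6  0. ] g 0.002
```

View pics/s5.png

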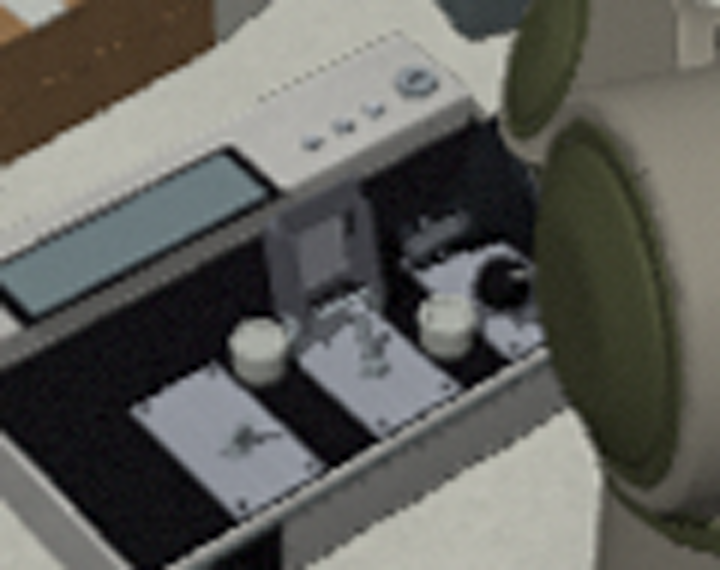

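The toggle now leans back, around (370,340), so it is on, and the guard is still fully open. I turn the tool vertical and go over behind the guard.

Emit:
{"op": "drive_tool", "data": {"commands": "0 0 0.03 0.0083 0.114 0 0;0 0 0.03 0.0083 0.114 0 0;0 0 0.03 0.0083 0.114 0 0;0 0 0.03 0.0083 0.114 0 0;0 0 0.03 0.0083 0.114 0 0;0 0 0.03 0.0083 0.114 0 0;0 0 0.03 0.0083 0.114 0 0;0.145 -0.01 0 0 0 0 0;0.145 -0.01 0 0 0 0 0;0.145 -0.01 0 0 0 0 0;0.145 -0.01 0 0 0 0 0;0.145 -0.011 0 0 0 0 0;0.145 -0.011 0 0 0 0 0;0.145 -0.011 0 0 0 0 0;0.145 -0.011 0 0 0 0 0;0.145 -0.011 0 0 0 0 0;0.145 -0.01 0 0 0 0 0;0 0 0 0 0 0 0;0 0 0 0 0 0 0"}}

```text
time_s: 14.08
eef_pos: [668.3, -81.2, 235.6]
ee_rot: [-0.001, 0.999, -0.036, -0.001]
force: [-0.3, -0.5, -0.1]
grip_width: -0.003
grip_force: 0.0
```

```bash
python3 -c "
from h import *
st();print(sense()['joints'])"
```

```text
t 14.0833 TCPmod [ 85.9  -0.5 160.6] d [-0.002  0.001 -1.   ] w [ 1.    -0.    -0.002] corner [ 96.8  -0.5 143.6] ta 17.0 F [-0.3 -0.5 -0.1] g -0.003
[-2.94779497e-01  6.65078845e-01  9.91137705e-01  5.53628845e-04
  1.48764280e+00  1.34875970e+00]
```

Emit:
{"op": "drive_tool", "data": {"commands": "0 0 -0.09 0 0 0 0;0 0 -0.09 0 0 0 0;0 0 -0.09 0 0 0 0;0 0 -0.09 0 0 0 0;0 0 -0.09 0 0 0 0;0 0 -0.09 0 0 0 0;0 0 -0.09 0 0 0 0;0 0 -0.1 0 0 0 0;0 0 0 0 0 0 0"}}

```text
time_s: 14.83
eef_pos: [667.6, -81.2, 161.7]
ee_rot: [-0.0, 0.999, -0.037, -0.002]
force: [0.9, 0.6, -0.5]
grip_width: -0.002
grip_force: 0.0
```

Emit:
{"op": "drive_tool", "data": {"commands": "-0.04 0.003 0 0 0 0 0;-0.04 0.003 0 0 0 0 0;-0.04 0.003 0 0 0 0 0;-0.04 0.003 0 0 0 0 0;-0.04 0.003 0 0 0 0 0;-0.04 0.003 0 0 0 0 0;-0.04 0.003 0 0 0 0 0;-0.04 0.003 0 0 0 0 0;-0.04 0.003 0 0 0 0 0;-0.04 0.003 0 0 0 0 0;-0.04 0.003 0 0 0 0 0;-0.03 0.002 0 0 0 0 0;0 0 0 0 0 0 0;0 0 0 0 0 0 0;0 0 0 0 0 0 0"}}

```text
time_s: 16.08
eef_pos: [621.5, -77.9, 164.3]
ee_rot: [-0.0, 0.999, -0.037, 0.0]
force: [-0.1, -0.9, 0.4]
grip_width: 0.0
grip_force: 0.0
```

Emit:
{"op": "drive_tool", "data": {"commands": "0 0 0.1 0 0 0 0;0 0 0.15 0 0 0 0;0 0 0.15 0 0 0 0;0 0 0.15 0 0 0 0;0 0 0.15 0 0 0 0;0 0 0.15 0 0 0 0;-0.2 0 0.1 0 0 0 0;-0.3 0 0 0 0 0 0;-0.3 0 0 0 0 0 0;-0.3 0 0 0 0 0 0;-0.3 0 0 0 0 0 0;-0.3 0 0 0 0 0 0;-0.2 0 0 0 0 0 0;-0.1 0 0 0 0 0 0;0 0 0 0 0 0 0;0 0 0 0 0 0 0"}}

```text
time_s: 17.42
eef_pos: [421.8, -78.1, 260.2]
ee_rot: [0.0, 0.999, -0.037, 0.001]
force: [-0.7, -0.2, -0.2]
grip_width: -0.002
grip_force: 0.0
```

```bash
python3 look.py side s6
```

```text
t 17.4167 TCPmod [-160.2  -15.3  185.2] d [ 0.002 -0.001 -1.   ] w [ 1.    -0.001  0.002] corner [-149.2  -15.3  168.2] ta 17.0 F [-0.7 -0.2 -0.2] g -0.002
```

View pics/s6.png

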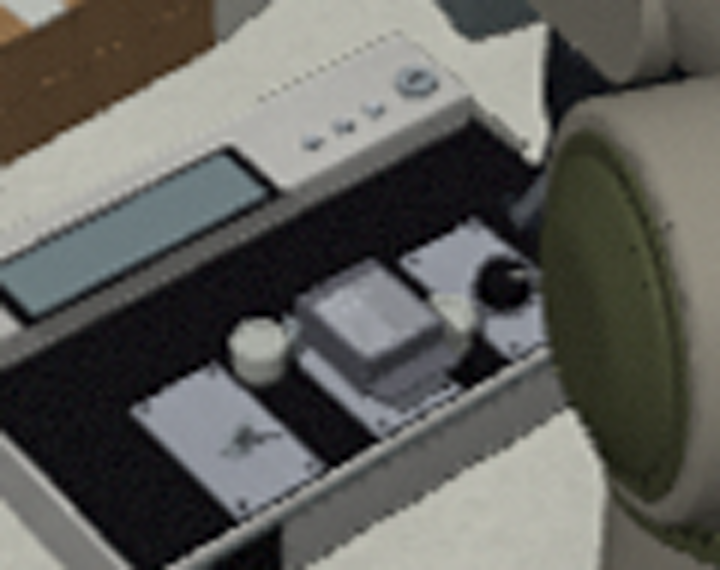

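The guard is shut (hood at (370,320), lip at (415,380)). The cups, aux toggle and dial are unchanged, and the robot is clear.

```bash
python3 -c "
from rig import *
print(finish_job())"
```

```text
the job is handed in; nothing more can be done
None
```

The job is handed in: the toggle was seen in its far position before closing, the guard has dropped shut over it, the cups, aux toggle and dial look unmoved, and the arm is clear; no verdict was returned.

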